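Open the sliding-cover tool box by its pop-up T-handle

ROBOT

A 6-joint arm with a two-finger parallel gripper is mounted at the origin on a cart in front of the work surface, level with it; the furniture and walls round the work are solid. World frame = base frame: x ahead of the robot, y to its left, z up, the work surface at z = 0. Lengths are in mm, angles in rad, forces in N, time in s.
With the tool pointing down it reaches from about 275 to 825 mm from the base axis. Payload 4.9 kg.
Tool frame: the origin (TCP) lies midway between the tips of the shut fingers; the grasp point (between the pads) lies arm.pinch_z behind it (arm.pinch_z is the distance from the TCP to the grasp point, in mm); z points along the fingers, y is the line along which they close (so a half turn about z gives the same grasp; the last joint's range is limited). The gripper opens to 85 mm and grips with 20 to 120 N. Pads are 22 mm wide; open, the fingers measure 114 mm over their backs; the gripper's body (76 mm by 85 mm) begins 54 mm behind the grasp point. The pads swing forward as they close: fully open they stand 13 mm farther back than shut.
Start: joints at [-1.243, 0.326, -0.193, 1.052, 0, 1.437], TCP at [245.072, -492.4, 231.281] pointing down, gripper open.
Joint ranges: [-2.65, 2.65], [-0.97, 1.79], [-1.3, 1.35], [-1.93, 2.1], [-1.47, 1.37], [-3.14, 3.14]. Speed limits (rad/s): [2.57, 2.57, 3.14, 3.14, 3.14, 3.14].

INTERFACE

Orientations are given as [roll, pitch, yaw] about the fixed x, y, z axes, in that order (R = Rz(yaw) Ry(pitch) Rx(roll)).
In Python, from bench import arm, imaging gives the robot as it stands.
- The arm moves only by the tool send_rows, never from a script. Its argument "series" is a list of rows, each a list of 3 entries, a list of its own where there are three numbers: the shift along the world's x, y, z in units of 30 mm (1.0 is 30 mm), then the turn, a rotation vector about the world's x, y, z in units of 5 degrees (1.0 is 5 degrees), then the closure, from 0 (fully open) to 1 (shut). In form: [[[dx, dy, dz], [ax, ay, az], grip], ...]. A call has 1 to 5 rows; each row shifts and turns the commanded pose from where the row before left it; what a row does not reach is not made up. A row lasts 1/12 s, in which the tool goes at most 41.7 mm and 7.16 degrees, less where a joint would pass 70% of its speed; a pose out of reach is approached as far as the arm can. A call is refused whole if a number of a shift passes 1 or a number of a turn 1, either way. A call with a gripper value outside its range is refused whole. The fingers move at their own pace and stop on an object; "grip_force" is the grip in N (left out, the last holds). Time passes only in rows, so rows that do not move let the fingers close. It gives the time, the measured TCP pose, the force, the opening and the grip force at its end, in the units of the state.
- arm.get_obs(): the state, without advancing time (a new reading comes with each control period).
- imaging.camera(name): name is "scene" or "side" or "wrist"; returns a dict with "pixels" (420x560x3 uint8, red, green, blue), "range_z" (420x560 float32, mm along the optical axis (not along the pixel's ray), 0 where there is no reading), "fx", "fy", "cx", "cy" (pixels), "rvec" (rotation vector, rad) and "tvec" (3), from world to camera coordinates, as OpenCV has them. Camera axes: x right, y down, z forward; pixel columns grow to the right and rows downward; lengths in mm; the calibration is good to about 2 mm. A picture is of the moment at which its call begins.
- arm.finish_job(): hands the job in; it is judged then, once.
The state is a dict: "t": time; "joint_pos": joint angles; "joint_velocities": joint speeds; "joint_torque": joint torques, N m; "position": TCP position; "tool_rot": TCP orientation; "contact_force": force on the tool from outside, world axes, zero at the start; "ft_torque": the same for the moment, N m; "grip_width": finger opening in mm; "gripper_force": force on a finger pad.
Only numpy, scipy, OpenCV 4.12 (cv2) and the standard library are available. Lean on these libraries where they do the work, as an engineer would, in place of code of your own. Each camera call takes 0.05 s, during which the arm holds its last target. There are 200 camera calls.

TASK

Open the steel tool box so that the thread and wax in it can be reached: press the round release button gently until the T-handle pops up, then take the T-handle, use it to push the cover home against its spring plungers, just until you feel its bumpers touch, and keep it there while you turn the handle a quarter turn anticlockwise, so that the hook lets go of its keeper without strain. Then slide the cover open as far as it goes, let go and leave the handle turned. Do not force the handle while the hook is still caught, do not ram the cover's bumpers home, and leave the things around the box where they are.

Things in the scene. Friction and masses are not known exactly. Their poses are not given: they have to be found in the camera images.
- tool_box: Steel box, 310 (box y) x 223 (x) x 110 mm high, screwed to the bench. Origin: centre of its underside. Box y is the way the cover opens (the robot's left), -x points about at the robot. Flat cover, top at z 105 mm, in C rails (tops z 110). Near its -y end an aluminium bezel 132 (x) x 64 (y) mm, top z 107. Cover shut: T-handle's axis at x +18, y -85 to -81 mm; button 64 mm from it towards -x.
- button_top (a point): Centre of the top of the round steel release button, 18 mm across, 8.5 mm proud of the bezel (z 115.5 mm at rest). It goes straight down 6 mm to a hard end; its spring takes 2 N at first, 8 N at the end. After about 2.5 mm (5 N) it has drawn the catch off the T-handle, which pops up.
- release_button: The release button again; this point is on its axis, level with the bezel's top when it is not pressed.
- t_grip (a point): Centre of the T-handle's cross-bar, on its turning axis. Dark steel bar 71 mm long (38 mm to box +x, 33 mm to the button's side), 14 wide, 12 high, on a 12 mm stem. Latched, it lies along box x, flush in the bezel's slot (centre at z 101.5 mm), and cannot be gripped. Popped up, its centre is at z 129.5 mm, 22.5 mm over the bezel.
- t_handle (a joint): How far the T-handle has popped up, m: 0 flush, 0.028 fully up. A spring of 4 to 8 N lifts it once the button frees it.
- handle_turn (a joint): Turn of the T-handle relative to the cover, rad: 0 latched (bar along box x), 1.59 at its end stop (bar along box y). It grows anticlockwise seen from above. Its own friction is about 0.06 N m.
- hook: Steel hook under the cover, turning with the T-handle; origin on the turning axis at bench height. Latched, its end reaches 40 mm to box -y round a keeper in the box, and a 2 mm lip catches it: the handle cannot turn until the cover is pushed at least 2 mm to box -y from its rest, and held there for the first 0.4 rad. Keeper and abutments are set by hand, so rest place and play vary.
- bumper: Two black rubber bumpers on the cover's closing edge (box -y); origin: the box's when shut. They meet steel abutments after a push of 2.8 to 3.8 mm from the rest place. Spring plungers beside them (1 N/mm) press the cover open: 3 to 16 N at rest, as their screws are set; once the hook is free they spring it open up to 16 mm. Cover: 2 N of friction, slides 140 mm to its end.
- taped_burnisher: Burnisher, rod 214 x 28 x 25 mm with a taped handle, lying right of the box. Bystander.
- lighter: Pocket lighter, 87 x 25 x 14 mm, lying right of the box. Bystander.
- hammer: Small hammer, 210 x 95 x 34 mm, lying farther right. Bystander.
- insole_stack_1: Stack of insole boards, 121 x 75 x 15 mm, left of the box. Bystander.

How it is judged:
By the outcome, as a careful person would: the job done as asked, in the order asked, and still so for the second after the job is handed in, with the robot touching nothing.
It also fails if it takes over 72 s, if anything falls off the work surface, if the arm or the gripper's body presses on something with over 40 N, if the wrist force passes 120 N, or if a joint passes its speed limit or range.

## Working session

There is one attempt and no reset: what is moved stays moved. The work goes in short steps, Python scripts to look and compute and a tool call to move; the robot and the scene stay as the last step left them, time stands still between calls to the robot, and variables do not carry over. Pictures are saved under pics/ and viewed, at most 10 in all, crops included, and the job is handed in when it is done.

Besides the shell and the picture viewer there is one more tool, called after ">>>" in YAML: its name, and indented under it one key for each argument. send_rows: Moves the arm, as the interface text tells. Its arguments: {"type":"object","properties":{"series":{"type":"array","items":{"type":"array"}},"grip_force":{"type":"number"}},"required":["series"]}

```bash
ls; mkdir -p pics
cat > h.py <<'E'
import numpy as np, cv2
from bench import arm, imaging
def cam(n):
    c=imaging.camera(n); R=cv2.Rodrigues(np.array(c["rvec"],float))[0]; return c,R,np.array(c["tvec"],float).ravel()
def pts(c,R,t):
    z=c["range_z"]; v,u=np.indices(z.shape)
    P=np.stack([(u-c["cx"])/c["fx"]*z,(v-c["cy"])/c["fy"]*z,z],-1)
    return (P-t)@R
def ray(c,R,t,u,v,zp):
    d=R.T@np.array([(u-c["cx"])/c["fx"],(v-c["cy"])/c["fy"],1]); o=-R.T@t
    return o+d*(zp-o[2])/d[2]
def proj(c,R,t,p):
    q=R@np.array(p)+t; return q[:2]/q[2]*[c["fx"],c["fy"]]+[c["cx"],c["cy"]]
E
python3 - <<'E'
from h import *
ims=[]
for n in("scene","side"):
    c,R,t=cam(n); cv2.imwrite(f"pics/{n}0.png",c["pixels"][:,:,::-1]); np.savez(f"{n}0.npz",P=pts(c,R,t))
    print(n,(-R.T@t).round(),R[2].round(2))
print(arm.get_obs(),arm.pinch_z)
E
```

```text
pics
scene [ 114. 1006.  769.] [ 0.39 -0.72 -0.58]
side [ 507. -812.  872.] [ 0.04  0.78 -0.62]
{'t': 0.1, 'joint_pos': array([-1.24321507e+00,  3.26886737e-01, -1.93435155e-01,  1.05199005e+00,
        1.71293305e-05,  1.43656162e+00]), 'joint_velocities': array([-7.72613469e-04, -2.55228872e-03,  2.55104084e-03, -9.03525463e-04,
       -2.67090793e-05, -2.45253489e-04]), 'joint_torque': array([-1.37393101e-03, -4.44241977e+01,  2.63036388e+01,  7.94647203e-03,
       -2.70061182e-04,  5.35569711e-06]), 'position': array([ 244.90472719, -491.91738354,  230.58938136]), 'tool_rot': array([-3.14009296e+00, -2.19812949e-04,  4.61815795e-01]), 'contact_force': array([-0.42631563,  0.48294385, -0.07101368]), 'ft_torque': array([ 0.00026842, -0.02372478, -0.00756052]), 'gripper_force': 0.0, 'grip_width': 85.40468329369489} 18.700000000000003
```

View pics/scene0.png

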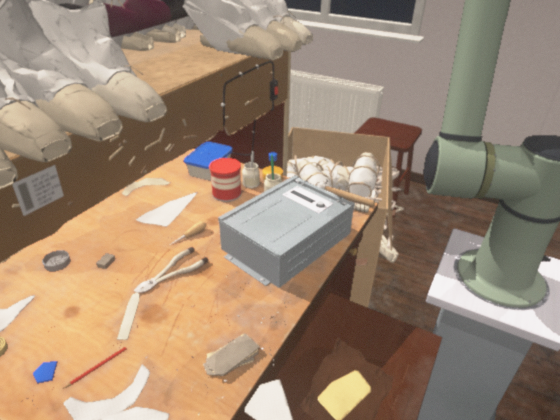

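View pics/side0.png

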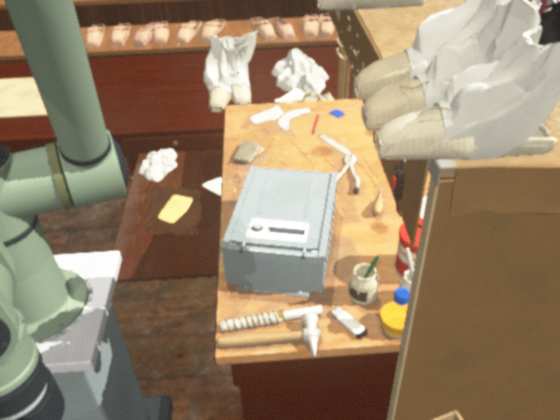

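The scene view shows the box with its bezel at about (307,197). In the side view the bezel is at about (278,231), the button at (257,228) and the slot to its right. Next I measure them.

Run:
```python
from h import *
for n,roi in(("side",(215,245,240,315)),("scene",(180,215,270,335))):
    c,R,t=cam(n); P=pts(c,R,t); im=c["pixels"]
    m=(abs(P[...,2]-107)<7)&(P[...,0]>200)&(P[...,0]<800)&(abs(P[...,1])<400)
    k,l,s,ce=cv2.connectedComponentsWithStats(m.astype(np.uint8)); i=1+s[1:,4].argmax()
    q=P[l==i]; r=cv2.minAreaRect(q[:,:2].astype(np.float32)); print(n,s[i],"rect",r,"z",np.percentile(q[:,2],[5,50,95]))
    a,b,e,f=roi; g=im.min(2).astype(int); mm=np.zeros_like(g,bool); mm[a:b,e:f]=g[a:b,e:f]>185
    k,l,s,ce=cv2.connectedComponentsWithStats(mm.astype(np.uint8)); i=1+s[1:,4].argmax()
    cn=max(cv2.findContours((l==i).astype(np.uint8),0,2)[0],key=cv2.contourArea).reshape(-1,2)
    w=np.array([ray(c,R,t,u,v,107)[:2] for u,v in cn],np.float32); print("bezel",s[i],cv2.minAreaRect(w))
    cv2.imwrite(f"pics/{n}1.png",cv2.resize(im[a-10:b+15,e-10:f+10,::-1],None,fx=6,fy=6,interpolation=cv2.INTER_CUBIC))
```

```text
side [ 220  165  118   95 8139] rect ((552.2782592773438, 153.81634521484375), (319.6501159667969, 224.78359985351562), 76.91156005859375) z [102.63677383 105.7791448  110.04250752]
bezel [ 240  215   75   30 2034] ((529.8531494140625, 74.71558380126953), (97.67935180664062, 168.5086212158203), 84.46308135986328)
scene [ 218  175  137   83 5575] rect ((548.998291015625, 154.4595184326172), (316.6855773925781, 228.0462646484375), 76.5505599975586) z [101.51672481 104.06483677 108.33523684]
bezel [ 270  183   65   32 1438] ((545.526611328125, 82.9642333984375), (179.55870056152344, 159.87376403808594), 30.783960342407227)
```

View pics/side1.png

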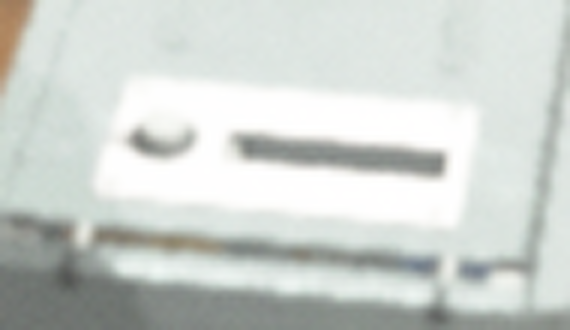

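Crop origin is (230,205) at 6x scale, so the button centre is at about (257.2,227.3) and the slot runs from about (269.5,229.7) to (304.3,231.7). I'll check the clearance along my path and the positions these give.

Run:
```python
from h import *
c,R,t=cam("side")
print("button",ray(c,R,t,257.2,226.5,115.5),"slot",ray(c,R,t,269.5,229.7,107),ray(c,R,t,304.3,231.8,107))
b=np.deg2rad(-13.3);X=np.array([np.cos(b),np.sin(b)]);Y=np.array([-X[1],X[0]]);o=np.array([550.6,154.])
print("pred T",o+18*X-83*Y,"btn",o-46*X-83*Y)
for n in("scene","side"):
    P=np.load(n+"0.npz")["P"].reshape(-1,3)
    for y in range(-550,500,100):
        print(n,y,[int(P[(P[:,0]>x)&(P[:,0]<x+100)&(P[:,1]>y)&(P[:,1]<y+100),2].max(initial=-999)) for x in range(200,900,100)])
```

```text
button [488.93961176  77.35230245 115.5       ] slot [515.44839603  73.91959578 107.        ] [590.94561293  59.68537912 107.        ]
pred T [549.02309152  69.08525829] btn [486.73964367  83.80844147]
scene -550 [-740, -257, -149, -999, -999, -227, -244]
scene -450 [-739, -149, -148, -999, -999, -999, -999]
scene -350 [-999, -999, -332, -999, -999, -999, -999]
scene -250 [-999, 0, -187, 25, 502, 558, 556]
scene -150 [-999, 22, 24, 29, 507, 570, 570]
scene -50 [634, 2, 109, 108, 507, 578, 581]
scene 50 [480, 1, 114, 109, 110, 455, 562]
scene 150 [-105, 2, 110, 108, 111, 455, 455]
scene 250 [-102, 1, 111, 107, 109, 455, 455]
scene 350 [-101, 2, 3, 2, 507, 627, 631]
scene 450 [-99, 3, 18, 2, 510, 576, 630]
side -550 [563, -999, -999, -999, -999, -999, -999]
side -450 [564, -999, -999, -999, -999, -999, -999]
side -350 [-999, -999, -999, -999, -999, -999, 390]
side -250 [-999, 12, 25, 31, 504, 570, 623]
side -150 [666, 19, 27, 36, 509, 577, 650]
side -50 [648, 5, 112, 111, 507, 581, 617]
side 50 [377, 4, 119, 111, 113, 317, 110]
side 150 [-103, 5, 113, 110, 112, 458, 457]
side 250 [-100, 3, 113, 110, 111, 459, 458]
side 350 [-97, 4, 6, -999, 481, 483, 480]
side 450 [-96, 4, 20, 6, 474, 452, 454]
```

>>> send_rows:
  series:
    - [[0.4, 1, 0], [0, 0, 1], 0.5]
    - [[0.4, 1, 0], [0, 0, 1], 1]
    - [[0.4, 1, 0], [0, 0, 1], 1]
    - [[0.4, 1, 0], [0, 0, 1], 1]
    - [[0.4, 1, 0], [0, 0, 1], 1]

```text
t: 0.67
position: [305.3, -341.0, 231.2]
tool_rot: [-3.142, -0.0, 0.902]
contact_force: [1.2, -0.6, 0.7]
grip_width: 25.8
gripper_force: 0.0
```

>>> send_rows:
  series:
    - [[0.4, 1, 0], [0, 0, 1], 1]
    - [[0.4, 1, 0], [0, 0, 1], 1]
    - [[0.4, 1, 0], [0, 0, 1], 1]
    - [[0.4, 1, 0], [0, 0, 1], 1]
    - [[0.4, 1, 0], [0, 0, 1], 1]

```text
t: 1.08
position: [365.3, -190.9, 231.4]
tool_rot: [3.141, 0.0, 1.338]
contact_force: [0.3, 0.5, -0.1]
grip_width: -0.0
gripper_force: 0.0
```

>>> send_rows:
  series:
    - [[0.4, 1, 0], [0, 0, 1], 1]
    - [[0.4, 1, 0], [0, 0, 1], 1]
    - [[0.4, 1, 0], [0, 0, 1], 1]
    - [[0.4, 1, 0], [0, 0, 1], 1]
    - [[0.4, 1, 0], [0, 0, 1], 1]

```text
t: 1.5
position: [425.3, -40.8, 231.4]
tool_rot: [3.141, 0.0, 1.775]
contact_force: [0.8, -0.5, -0.4]
grip_width: 0.1
gripper_force: 0.0
```

>>> send_rows:
  series:
    - [[0.4, 1, 0], [0, 0, 1], 1]
    - [[0.4, 1, 0], [0, 0, 1], 1]
    - [[0.4, 1, 0], [0, 0, 1], 1]
    - [[0.4, 1, 0], [0, 0, 1], 1]
    - [[0, 0, 0], [0, 0, 1], 1]

```text
t: 1.92
position: [474.7, 82.0, 231.3]
tool_rot: [3.139, -0.001, 2.217]
contact_force: [-0.5, -1.2, -0.3]
grip_width: -0.2
gripper_force: 0.0
```

>>> send_rows:
  series:
    - [[0, 0, 0], [0, 0, 1], 1]
    - [[0, 0, 0], [0, 0, 1], 1]
    - [[0, 0, 0], [0, 0, 1], 1]
    - [[0, 0, 0], [0, 0, 1], 1]
    - [[0, 0, 0], [0, 0, 1], 1]

```text
t: 2.33
position: [473.0, 77.7, 231.2]
tool_rot: [-3.141, -0.0, 2.648]
contact_force: [0.2, 0.5, -0.1]
grip_width: 0.2
gripper_force: 0.0
```

>>> send_rows:
  series:
    - [[0, 0, 0], [0, 0, 1], 1]
    - [[0, 0, 0], [0, 0, 1], 1]
    - [[0, 0, 0], [0, 0, 1], 1]
    - [[0, 0, 0], [0, 0, 0], 1]
    - [[0, 0, 0], [0, 0, 0], 1]

```text
t: 2.75
position: [473.0, 77.6, 231.2]
tool_rot: [-3.142, -0.0, 2.903]
contact_force: [1.5, -0.7, -0.6]
grip_width: 0.2
gripper_force: 0.0
```

Run:
```python
from h import *
c,R,t=cam("wrist"); cv2.imwrite("pics/w0.png",c["pixels"][:,:,::-1]); o=arm.get_obs()
print((-R.T@t).round(1),R.round(2),o["position"],o["tool_rot"],o["joint_pos"],o["contact_force"],o["grip_width"])
```

```text
[403.8  94.3 374.6] [[ 0.24  0.97  0.  ]
 [ 0.93 -0.23  0.28]
 [ 0.27 -0.07 -0.96]] [473.02295402  77.61747604 231.25230954] [ 3.14159163e+00 -7.66875086e-05  2.90320993e+00] [ 8.47473904e-03  1.95831574e-01 -3.68869878e-01  1.00616899e+00
  1.97320902e-05  2.46857464e-01] [ 0.34010567  0.49732922 -0.05369012] -0.19819262753519903
```

View pics/w0.png

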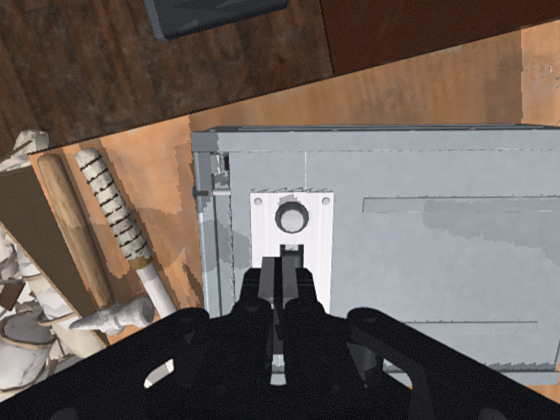

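The wrist view shows the button top at about (292,216), the bezel's left and right edges at columns 250 and 333, and the slot start at (292,248).

Run:
```python
from h import *
c,R,t=cam("wrist"); g=cv2.cvtColor(c["pixels"],cv2.COLOR_RGB2GRAY)
print(cv2.HoughCircles(g[190:245,260:325],cv2.HOUGH_GRADIENT,1,5,param1=80,param2=10,minRadius=9,maxRadius=20))
print(g[216,240:345].tolist()); print(g[190:262,292].tolist())
P=pts(c,R,t); m=(P[...,2]>112)&(P[...,2]<119); m[:, :265]=0;m[:,320:]=0;m[240:]=0;m[:190]=0
q=P[m]; print(m.sum(),q.mean(0),q.min(0),q.max(0))
for u,v,z in((292,216,115.5),(250,240,107),(333,240,107),(250,198,107),(333,198,107)): print(u,v,ray(c,R,t,u,v,z))
# box left end edge direction: edge of bezel top row between cols
e=[]
for row in range(205,262,6):
    s=np.diff(g[row,235:345].astype(int)); e.append((row,235+s[:40].argmax()+.5,235+70+s[70:].argmin()+.5))
for k in(1,2):
    w=np.array([ray(c,R,t,r[k],r[0],107)[:2] for r in e]); w-=w.mean(0); v=np.linalg.svd(w)[2][0]; print(np.rad2deg(np.arctan2(v[1],v[0])))
print(e)
```

```text
[[[30.5 26.5 16. ]
  [31.5 21.5 19.4]
  [31.5 31.5 11.3]
  [35.5 24.5 12.7]
  [37.5 29.5 10.5]]]
[177, 175, 174, 175, 176, 171, 177, 172, 175, 172, 151, 237, 239, 236, 235, 236, 233, 236, 236, 233, 237, 236, 234, 234, 237, 241, 243, 240, 235, 233, 235, 239, 239, 243, 236, 130, 71, 79, 81, 78, 61, 94, 173, 197, 196, 192, 196, 196, 195, 197, 196, 197, 197, 201, 195, 196, 198, 195, 188, 194, 201, 198, 160, 103, 86, 83, 82, 80, 124, 219, 230, 226, 233, 237, 239, 236, 235, 235, 239, 244, 242, 240, 235, 234, 238, 239, 239, 238, 238, 240, 239, 241, 232, 192, 164, 165, 175, 175, 176, 177, 177, 174, 175, 177, 178]
[117, 108, 204, 222, 182, 166, 169, 167, 172, 173, 174, 127, 59, 61, 64, 66, 69, 73, 78, 113, 173, 198, 200, 194, 194, 192, 197, 197, 200, 201, 205, 207, 209, 207, 205, 209, 211, 207, 203, 205, 220, 167, 89, 143, 226, 241, 239, 237, 237, 237, 236, 237, 236, 233, 217, 201, 200, 175, 146, 152, 115, 41, 34, 44, 52, 58, 75, 81, 83, 85, 81, 82]
419 [486.70906559  85.06842336 115.86437312] [478.5740672   76.37851816 112.04935267] [495.55643434  93.65929276 118.02294014]
292 216 [484.58481333  85.96413521 115.5       ]
250 240 [498.7922575   48.89691989 107.        ]
333 240 [514.27999023 112.77804499 107.        ]
250 198 [465.61150715  57.69455724 107.        ]
333 198 [480.57250958 119.42371685 107.        ]
-13.492208791513953
-13.009890003456205
[(205, np.float64(250.5), np.float64(332.5)), (211, np.float64(250.5), np.float64(332.5)), (217, np.float64(250.5), np.float64(332.5)), (223, np.float64(250.5), np.float64(332.5)), (229, np.float64(250.5), np.float64(331.5)), (235, np.float64(250.5), np.float64(331.5)), (241, np.float64(251.5), np.float64(331.5)), (247, np.float64(251.5), np.float64(331.5)), (253, np.float64(251.5), np.float64(331.5)), (259, np.float64(251.5), np.float64(330.5))]
```

>>> send_rows:
  series:
    - [[0.23, 0.12, -0.9], [0, 0, 0.1], 1]
    - [[0.22, 0.12, -0.9], [0, 0, 0], 1]
    - [[0, 0, -0.9], [0, 0, 0], 1]
    - [[0, 0, -0.8], [0, 0, 0], 1]
    - [[0, 0, 0], [0, 0, 0], 1]

```text
t: 3.27
position: [483.2, 84.7, 122.2]
tool_rot: [-3.14, -0.008, 2.913]
contact_force: [-0.6, 0.5, 1.0]
grip_width: -0.2
gripper_force: 0.0
```

>>> send_rows:
  series:
    - [[0, 0, -0.1], [0, 0, 0], 1]
    - [[0, 0, 0], [0, 0, 0], 1]
    - [[0, 0, 0], [0, 0, 0], 1]
    - [[0, 0, 0], [0, 0, 0], 1]

```text
t: 3.6
position: [487.8, 84.8, 124.8]
tool_rot: [3.141, 0.003, 2.914]
contact_force: [1.0, 0.3, 0.6]
grip_width: 0.0
gripper_force: 0.0
```

>>> send_rows:
  series:
    - [[0, 0, -0.1], [0, 0, 0], 1]
    - [[0, 0, -0.1], [0, 0, 0], 1]
    - [[0, 0, 0], [0, 0, 0], 1]
    - [[0, 0, 0], [0, 0, 0], 1]

```text
t: 3.93
position: [486.4, 84.8, 117.2]
tool_rot: [-3.142, -0.0, 2.914]
contact_force: [0.1, -0.6, -0.2]
grip_width: 0.1
gripper_force: 0.0
```

>>> send_rows:
  series:
    - [[0, 0, -0.05], [0, 0, 0], 1]
    - [[0, 0, 0], [0, 0, 0], 1]
    - [[0, 0, 0], [0, 0, 0], 1]

```text
t: 4.18
position: [486.5, 84.8, 115.7]
tool_rot: [-3.142, -0.0, 2.914]
contact_force: [0.3, -0.0, -0.1]
grip_width: 0.2
gripper_force: 0.0
```

>>> send_rows:
  series:
    - [[0, 0, -0.03], [0, 0, 0], 1]
    - [[0, 0, -0.03], [0, 0, 0], 1]
    - [[0, 0, 0], [0, 0, 0], 1]

```text
t: 4.43
position: [486.6, 84.8, 114.5]
tool_rot: [3.142, 0.0, 2.914]
contact_force: [-1.4, -0.1, 5.8]
grip_width: -0.1
gripper_force: 3.0
```

>>> send_rows:
  series:
    - [[0, 0, -0.03], [0, 0, 0], 1]
    - [[0, 0, 0], [0, 0, 0], 1]
    - [[0, 0, 0], [0, 0, 0], 1]

```text
t: 4.68
position: [486.6, 84.8, 113.6]
tool_rot: [3.142, 0.0, 2.914]
contact_force: [-0.7, 0.5, 5.5]
grip_width: 0.3
gripper_force: 2.8
```

>>> send_rows:
  series:
    - [[0, 0, -0.03], [0, 0, 0], 1]
    - [[0, 0, 0], [0, 0, 0], 1]
    - [[0, 0, 0], [0, 0, 0], 1]

```text
t: 4.93
position: [487.1, 84.8, 112.7]
tool_rot: [3.141, 0.001, 2.914]
contact_force: [-1.3, -0.4, 10.6]
grip_width: 0.4
gripper_force: 5.3
```

```bash
cat >> h.py <<'E'
def bar(n="scene"):
    c,R,t=cam(n); P=pts(c,R,t); q=P-[548.8,70.2,0]; X=np.array([.9736,-.2284,0]);Y=np.array([.2284,.9736,0])
    a,b=q@X,q@Y; m=(a>8)&(a<45)&(abs(b)<25); print(n,m.sum(),np.percentile(P[m][:,2],[5,50,90,95]).round(1)); return c,R,t,P
E
python3 - <<'E'
from h import *
bar();bar("side"); print(arm.get_obs()["contact_force"])
E
```

```text
scene 138 [ 92.8 105.2 133.3 133.9]
side 312 [ 91.7 107.5 135.  136.3]
[-0.51698238 -0.33020564  5.17719723]
```

>>> send_rows:
  series:
    - [[0, 0, 0.3], [0, 0, 0], 1]
    - [[0, 0, 0.9], [0, 0, 0], 1]
    - [[0, 0, 0.9], [0, 0, 0], 1]
    - [[0, 0, 0.8], [0, 0, 0], 1]
    - [[0, 0, 0], [0, 0, 0], 0]

```text
t: 5.45
position: [489.2, 84.9, 203.9]
tool_rot: [3.14, 0.007, 2.914]
contact_force: [1.2, 0.6, -0.4]
grip_width: 10.5
gripper_force: 0.0
```

>>> send_rows:
  series:
    - [[0, 0, 0], [0, 0, 0], 0]
    - [[0, 0, 0], [0, 0, 0], 0]
    - [[0, 0, 0], [0, 0, 0], 0]

```text
t: 5.7
position: [485.6, 84.8, 198.1]
tool_rot: [-3.141, -0.002, 2.914]
contact_force: [0.0, 0.1, 0.4]
grip_width: 47.8
gripper_force: 0.0
```

Run:
```python
from h import *
for n in("scene","side","wrist"):
    c,R,t,P=bar(n)
    m=(P[...,2]>128)&(P[...,2]<142)&(P[...,0]>500)&(P[...,0]<600)&(P[...,1]>30)&(P[...,1]<110)
    q=P[m]; 
    if len(q)>10: print(n,len(q),q.mean(0).round(1),[np.round(x,1) for x in cv2.minAreaRect(q[:,:2].astype(np.float32))])
cv2.imwrite("pics/w1.png",c["pixels"][:,:,::-1]); o=arm.get_obs(); print(o["position"],o["grip_width"],o["contact_force"])
```

```text
scene 138 [ 92.6 105.3 133.3 133.9]
scene 89 [549.4  73.9 132.6] [array([550.2,  73.2]), array([16.9, 72. ]), np.float64(77.3)]
side 311 [ 92.6 107.3 134.9 135.6]
side 192 [553.5  66.6 133.8] [array([553.3,  69.9]), array([18.9, 69.5]), np.float64(77.0)]
wrist 2770 [ 94.3 107.8 136.  136.3]
wrist 2074 [548.4  70.7 135.4] [array([549.6,  70.5]), array([13.9, 75.8]), np.float64(76.7)]
[485.81345117  84.76597369 198.16900473] 70.02244417343607 [ 0.12203693 -0.25263687 -0.28573199]
```

View pics/w1.png

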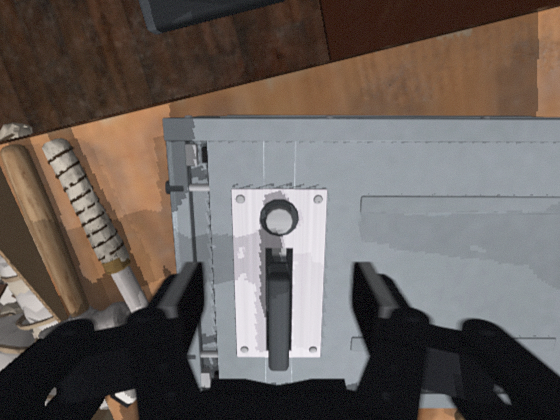

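The wrist view shows the handle popped up: its bar runs from about (278,250) to (278,368), midway between the open fingers. I go over it and then down.

>>> send_rows:
  series:
    - [[0.7, -0.16, 0], [0, 0, 0], 0]
    - [[0.7, -0.16, 0], [0, 0, 0], 0]
    - [[0.67, -0.15, 0], [0, 0, -0.05], 0]
    - [[0, 0, 0], [0, 0, 0], 0]
    - [[0, 0, 0], [0, 0, 0], 0]

```text
t: 6.27
position: [548.8, 70.4, 198.2]
tool_rot: [-3.141, -0.002, 2.909]
contact_force: [-0.4, 0.3, -1.0]
grip_width: 85.3
gripper_force: 0.0
```

>>> send_rows:
  series:
    - [[0, 0, -0.7], [0, 0, 0], 0]
    - [[0, 0, -0.7], [0, 0, 0], 0]
    - [[0, 0, -0.7], [0, 0, 0], 0]
    - [[0, 0, -0.5], [0, 0, 0], 0]
    - [[0, 0, -0.2], [0, 0, 0], 0]

```text
t: 6.68
position: [545.6, 70.9, 112.6]
tool_rot: [-3.14, -0.005, 2.91]
contact_force: [-0.4, 1.0, -0.2]
grip_width: 85.6
gripper_force: 0.0
```

>>> send_rows:
  series:
    - [[0, 0, 0], [0, 0, 0], 0]
    - [[0, 0, 0], [0, 0, 0], 0]
    - [[0, 0, 0], [0, 0, 0], 0]

```text
t: 6.93
position: [549.2, 70.8, 116.2]
tool_rot: [3.141, 0.001, 2.91]
contact_force: [-0.5, -0.7, 0.4]
grip_width: 85.6
gripper_force: 0.0
```

>>> send_rows:
  series:
    - [[0, 0, -0.05], [0, 0, 0], 0.6]
    - [[0, 0, 0], [0, 0, 0], 0.7]
    - [[0, 0, 0], [0, 0, 0], 0.75]
    - [[0, 0, 0], [0, 0, 0], 0.75]
    - [[0, 0, 0], [0, 0, 0], 0.75]
  grip_force: 25

```text
t: 7.35
position: [548.8, 70.7, 113.9]
tool_rot: [3.142, 0.0, 2.91]
contact_force: [0.4, 0.1, 0.5]
grip_width: 25.5
gripper_force: 0.0
```

>>> send_rows:
  series:
    - [[0, 0, 0], [0, 0, 0], 0.8]
    - [[0, 0, 0], [0, 0, 0], 0.85]
    - [[0, 0, 0], [0, 0, 0], 0.9]
    - [[0, 0, 0], [0, 0, 0], 0.9]
    - [[0, 0, 0], [0, 0, 0], 0.9]

```text
t: 7.77
position: [548.7, 70.5, 113.8]
tool_rot: [-3.141, 0.0, 2.909]
contact_force: [-1.0, -1.4, 2.9]
grip_width: 13.7
gripper_force: 24.6
```

>>> send_rows:
  series:
    - [[0, 0, 0], [0, 0, 0], 1]
    - [[0, 0, 0], [0, 0, 0], 1]
    - [[0, 0, 0], [0, 0, 0], 1]
    - [[0, 0, 0], [0, 0, 0], 1]
    - [[0, 0, 0], [0, 0, 0], 1]

```text
t: 8.18
position: [548.7, 70.6, 113.8]
tool_rot: [-3.141, 0.0, 2.91]
contact_force: [-0.9, -1.7, 3.5]
grip_width: 13.6
gripper_force: 24.7
```

>>> send_rows:
  series:
    - [[-0.0038, -0.0162, 0], [0, 0, 0], 1]
    - [[-0.0038, -0.0162, 0], [0, 0, 0], 1]
    - [[0, 0, 0], [0, 0, 0], 1]
    - [[0, 0, 0], [0, 0, 0], 1]
  grip_force: 60

```text
t: 8.52
position: [548.7, 70.4, 113.8]
tool_rot: [3.14, 0.0, 2.91]
contact_force: [-0.1, 3.0, 3.0]
grip_width: 13.0
gripper_force: 62.6
```

>>> send_rows:
  series:
    - [[-0.0038, -0.0162, 0], [0, 0, 0], 1]
    - [[0, 0, 0], [0, 0, 0], 1]
    - [[0, 0, 0], [0, 0, 0], 1]

```text
t: 8.77
position: [548.7, 70.3, 113.8]
tool_rot: [3.139, 0.0, 2.91]
contact_force: [0.2, 4.9, 3.4]
grip_width: 12.6
gripper_force: 62.6
```

>>> send_rows:
  series:
    - [[-0.0038, -0.0162, 0], [0, 0, 0], 1]
    - [[0, 0, 0], [0, 0, 0], 1]
    - [[0, 0, 0], [0, 0, 0], 1]

```text
t: 9.02
position: [548.7, 70.2, 113.9]
tool_rot: [3.138, 0.0, 2.911]
contact_force: [0.7, 7.1, 3.4]
grip_width: 12.8
gripper_force: 62.5
```

>>> send_rows:
  series:
    - [[-0.0038, -0.0162, 0], [0, 0, 0], 1]
    - [[-0.0038, -0.0162, 0], [0, 0, 0], 1]
    - [[0, 0, 0], [0, 0, 0], 1]
    - [[0, 0, 0], [0, 0, 0], 1]

```text
t: 9.35
position: [548.7, 70.2, 113.9]
tool_rot: [3.136, 0.0, 2.911]
contact_force: [1.2, 9.5, 3.2]
grip_width: 13.0
gripper_force: 62.5
```

>>> send_rows:
  series:
    - [[-0.0038, -0.0162, 0], [0, 0, 0], 1]
    - [[0, 0, 0], [0, 0, 0], 1]
    - [[0, 0, 0], [0, 0, 0], 1]

```text
t: 9.6
position: [548.6, 70.1, 113.9]
tool_rot: [3.135, 0.0, 2.911]
contact_force: [2.1, 10.8, 2.2]
grip_width: 12.8
gripper_force: 62.5
```

>>> send_rows:
  series:
    - [[-0.0038, -0.0162, 0], [0, 0, 0], 1]
    - [[0, 0, 0], [0, 0, 0], 1]
    - [[0, 0, 0], [0, 0, 0], 1]

```text
t: 9.85
position: [548.6, 70.0, 113.9]
tool_rot: [3.134, 0.0, 2.912]
contact_force: [1.4, 10.9, 2.6]
grip_width: 12.9
gripper_force: 62.4
```

>>> send_rows:
  series:
    - [[-0.0038, -0.0162, 0], [0, 0, 0], 1]
    - [[-0.0038, -0.0162, 0], [0, 0, 0], 1]
    - [[0, 0, 0], [0, 0, 0], 1]
    - [[0, 0, 0], [0, 0, 0], 1]

```text
t: 10.18
position: [548.4, 69.4, 114.0]
tool_rot: [3.134, 0.0, 2.912]
contact_force: [1.7, 12.5, 2.2]
grip_width: 12.8
gripper_force: 62.4
```

>>> send_rows:
  series:
    - [[-0.0038, -0.0162, 0], [0, 0, 0], 1]
    - [[0, 0, 0], [0, 0, 0], 1]
    - [[0, 0, 0], [0, 0, 0], 1]

```text
t: 10.43
position: [548.4, 69.0, 113.9]
tool_rot: [3.133, 0.0, 2.912]
contact_force: [2.1, 13.4, 2.2]
grip_width: 12.4
gripper_force: 62.4
```

>>> send_rows:
  series:
    - [[-0.0038, -0.0162, 0], [0, 0, 0], 1]
    - [[0, 0, 0], [0, 0, 0], 1]
    - [[0, 0, 0], [0, 0, 0], 1]

```text
t: 10.68
position: [548.3, 68.6, 113.9]
tool_rot: [3.133, 0.0, 2.912]
contact_force: [1.9, 13.3, 2.1]
grip_width: 12.5
gripper_force: 62.4
```

Run:
```python
from h import *
o=arm.get_obs(); print({k:np.round(v,3) for k,v in o.items()})
```

```text
{'t': np.float64(10.683), 'joint_pos': array([-0.014,  0.435, -0.355,  0.779,  0.008,  0.216]), 'joint_velocities': array([-0.001, -0.001, -0.002,  0.   , -0.001,  0.002]), 'joint_torque': array([-6.9100e+00, -4.5084e+01,  2.0829e+01,  7.9200e-01, -3.6630e+00,
       -3.4000e-02]), 'position': array([548.295,  68.611, 113.938]), 'tool_rot': array([3.133, 0.   , 2.912]), 'contact_force': array([ 1.927, 13.254,  2.143]), 'ft_torque': array([ 2.552, -0.422, -0.064]), 'gripper_force': np.float64(62.379), 'grip_width': np.float64(12.476)}
```

>>> send_rows:
  series:
    - [[-0.0038, -0.0162, 0], [0, 0, 0], 1]
    - [[0, 0, 0], [0, 0, 0], 1]
    - [[0, 0, 0], [0, 0, 0], 1]

```text
t: 10.93
position: [548.2, 68.2, 113.9]
tool_rot: [3.133, 0.0, 2.912]
contact_force: [2.7, 13.2, 2.1]
grip_width: 12.7
gripper_force: 62.4
```

>>> send_rows:
  series:
    - [[-0.0038, -0.0162, 0], [0, 0, 0], 1]
    - [[0, 0, 0], [0, 0, 0], 1]
    - [[0, 0, 0], [0, 0, 0], 1]

```text
t: 11.18
position: [548.1, 67.9, 113.9]
tool_rot: [3.133, 0.0, 2.912]
contact_force: [2.8, 14.1, 2.2]
grip_width: 12.9
gripper_force: 62.4
```

>>> send_rows:
  series:
    - [[-0.0038, -0.0162, 0], [0, 0, 0], 1]
    - [[0, 0, 0], [0, 0, 0], 1]
    - [[0, 0, 0], [0, 0, 0], 1]

```text
t: 11.43
position: [548.0, 67.5, 113.9]
tool_rot: [3.132, 0.0, 2.912]
contact_force: [2.4, 13.9, 1.4]
grip_width: 12.5
gripper_force: 62.3
```

>>> send_rows:
  series:
    - [[-0.0023, -0.0097, 0], [0, 0, 0], 1]
    - [[0, 0, 0], [0, 0, 0], 1]
    - [[0, 0, 0], [0, 0, 0], 1]

```text
t: 11.68
position: [548.0, 67.3, 113.9]
tool_rot: [3.132, 0.0, 2.912]
contact_force: [2.3, 13.9, 1.2]
grip_width: 12.7
gripper_force: 62.4
```

>>> send_rows:
  series:
    - [[-0.0023, -0.0097, 0], [0, 0, 0], 1]
    - [[0, 0, 0], [0, 0, 0], 1]
    - [[0, 0, 0], [0, 0, 0], 1]

```text
t: 11.93
position: [547.9, 67.1, 113.9]
tool_rot: [3.132, 0.0, 2.912]
contact_force: [2.8, 14.0, 1.3]
grip_width: 12.4
gripper_force: 62.3
```

>>> send_rows:
  series:
    - [[-0.0023, -0.0097, 0], [0, 0, 0], 1]
    - [[0, 0, 0], [0, 0, 0], 1]
    - [[0, 0, 0], [0, 0, 0], 1]

```text
t: 12.18
position: [547.9, 66.9, 113.9]
tool_rot: [3.132, 0.0, 2.912]
contact_force: [2.2, 14.2, 2.2]
grip_width: 12.8
gripper_force: 62.3
```

>>> send_rows:
  series:
    - [[-0.0023, -0.0097, 0], [0, 0, 0], 1]
    - [[0, 0, 0], [0, 0, 0], 1]
    - [[0, 0, 0], [0, 0, 0], 1]

```text
t: 12.43
position: [547.8, 66.7, 113.9]
tool_rot: [3.132, 0.0, 2.912]
contact_force: [3.0, 15.3, 2.1]
grip_width: 12.7
gripper_force: 62.3
```

>>> send_rows:
  series:
    - [[-0.0023, -0.0097, 0], [0, 0, 0], 1]
    - [[0, 0, 0], [0, 0, 0], 1]
    - [[0, 0, 0], [0, 0, 0], 1]

```text
t: 12.68
position: [547.8, 66.7, 113.9]
tool_rot: [3.131, 0.0, 2.912]
contact_force: [2.9, 15.6, 1.3]
grip_width: 12.6
gripper_force: 62.3
```

Run:
```python
from h import *
o=arm.get_obs(); print({k:np.round(o[k],3) for k in("position","contact_force","joint_torque","ft_torque")})
```

```text
{'position': array([547.777,  66.652, 113.919]), 'contact_force': array([ 2.932, 15.622,  1.314]), 'joint_torque': array([-8.3600e+00, -4.5219e+01,  2.0625e+01,  1.0480e+00, -4.4350e+00,
       -3.7000e-02]), 'ft_torque': array([ 3.113, -0.602, -0.036])}
```

Contact felt: motion has stopped at y 66.7 and the force is rising, about 3.4 mm from rest. I now turn while holding it there.

>>> send_rows:
  series:
    - [[0, 0, 0], [0, 0, 0.3], 1]
    - [[0, 0, 0], [0, 0, 0.4], 1]
    - [[0, 0, 0], [0, 0, 0.4], 1]
    - [[0, 0, 0], [0, 0, 0.4], 1]
    - [[0, 0, 0], [0, 0, 0], 1]

```text
t: 13.1
position: [547.8, 66.5, 113.9]
tool_rot: [3.132, 0.002, 3.045]
contact_force: [3.2, 14.9, 1.7]
grip_width: 12.5
gripper_force: 62.3
```

Run:
```python
from h import *
o=arm.get_obs(); print({k:np.round(o[k],3) for k in("position","contact_force","tool_rot","ft_torque")})
```

```text
{'position': array([547.777,  66.458, 113.927]), 'contact_force': array([ 3.193, 14.894,  1.687]), 'tool_rot': array([3.132e+00, 2.000e-03, 3.045e+00]), 'ft_torque': array([ 2.956, -0.501,  0.064])}
```

>>> send_rows:
  series:
    - [[0, 0, 0], [0, 0, 0.5], 1]
    - [[0, 0, 0], [0, 0, 0.5], 1]
    - [[0, 0, 0], [0, 0, 0.5], 1]
    - [[0, 0, 0], [0, 0, 0.5], 1]
    - [[0, 0, 0], [0, 0, 0], 1]

```text
t: 13.52
position: [547.8, 66.3, 113.9]
tool_rot: [3.133, 0.003, -3.064]
contact_force: [2.9, 14.7, 1.5]
grip_width: 12.7
gripper_force: 62.3
```

>>> send_rows:
  series:
    - [[0, 0, 0], [0, 0, 0.5], 1]
    - [[0, 0, 0], [0, 0, 0.5], 1]
    - [[0, 0, 0], [0, 0, 0.5], 1]
    - [[0, 0, 0], [0, 0, 0.5], 1]
    - [[0, 0, 0], [0, 0, 0], 1]

```text
t: 13.93
position: [547.8, 66.1, 113.9]
tool_rot: [3.134, 0.005, -2.889]
contact_force: [3.2, 15.2, 2.0]
grip_width: 12.6
gripper_force: 62.3
```

Run:
```python
from h import *
o=arm.get_obs(); print({k:np.round(o[k],3) for k in("position","contact_force","tool_rot","ft_torque")})
```

```text
{'position': array([547.82 ,  66.068, 113.931]), 'contact_force': array([ 3.16 , 15.172,  1.996]), 'tool_rot': array([ 3.134,  0.005, -2.889]), 'ft_torque': array([ 2.703, -0.58 ,  0.115])}
```

>>> send_rows:
  series:
    - [[0, 0, 0], [0, 0, 0.7], 1]
    - [[0, 0, 0], [0, 0, 0.7], 1]
    - [[0, 0, 0], [0, 0, 0.7], 1]
    - [[0, 0, 0], [0, 0, 0.7], 1]
    - [[0, 0, 0], [0, 0, 0.7], 1]

```text
t: 14.35
position: [548.0, 65.7, 113.9]
tool_rot: [3.136, 0.007, -2.583]
contact_force: [3.7, 13.7, 0.9]
grip_width: 12.9
gripper_force: 62.2
```

>>> send_rows:
  series:
    - [[0, 0, 0], [0, 0, 0.7], 1]
    - [[0, 0, 0], [0, 0, 0.7], 1]
    - [[0, 0, 0], [0, 0, 0.7], 1]
    - [[0, 0, 0], [0, 0, 0.7], 1]
    - [[0, 0, 0], [0, 0, 0.7], 1]

```text
t: 14.77
position: [548.2, 65.5, 113.9]
tool_rot: [3.139, 0.008, -2.278]
contact_force: [4.7, 12.4, 0.7]
grip_width: 12.8
gripper_force: 62.2
```

>>> send_rows:
  series:
    - [[0, 0, 0], [0, 0, 0.7], 1]
    - [[0, 0, 0], [0, 0, 0.7], 1]
    - [[0, 0, 0], [0, 0, 0.7], 1]
    - [[0, 0, 0], [0, 0, 0.7], 1]
    - [[0, 0, 0], [0, 0, 0.7], 1]

```text
t: 15.18
position: [548.5, 65.3, 114.0]
tool_rot: [-3.141, 0.008, -1.972]
contact_force: [3.9, 12.0, -0.6]
grip_width: 12.9
gripper_force: 62.1
```

Run:
```python
from h import *
o=arm.get_obs(); print({k:np.round(o[k],3) for k in("position","contact_force","tool_rot","ft_torque","joint_pos")})
```

```text
{'position': array([548.527,  65.303, 113.955]), 'contact_force': array([ 3.871, 12.044, -0.617]), 'tool_rot': array([-3.141,  0.008, -1.972]), 'ft_torque': array([ 2.303, -0.905, -0.026]), 'joint_pos': array([-0.019,  0.433, -0.357,  0.777,  0.007, -1.188])}
```

>>> send_rows:
  series:
    - [[0, 0, 0], [0, 0, 0.5], 1]
    - [[0, 0, 0], [0, 0, 0.5], 1]
    - [[0, 0, 0], [0, 0, 0.5], 1]
    - [[0, 0, 0], [0, 0, 0.5], 1]
    - [[0, 0, 0], [0, 0, 0], 1]

```text
t: 15.6
position: [548.8, 65.2, 114.0]
tool_rot: [-3.139, 0.008, -1.799]
contact_force: [5.7, 11.6, -0.8]
grip_width: 12.5
gripper_force: 62.0
```

Run:
```python
from h import *
o=arm.get_obs(); print({k:np.round(o[k],3) for k in("position","contact_force","tool_rot","ft_torque")})
```

```text
{'position': array([548.769,  65.228, 113.965]), 'contact_force': array([ 5.68 , 11.572, -0.848]), 'tool_rot': array([-3.139,  0.008, -1.799]), 'ft_torque': array([ 2.303, -1.098,  0.033])}
```

>>> send_rows:
  series:
    - [[0.019, 0.081, 0], [0, 0, 0], 1]
    - [[0.038, 0.162, 0], [0, 0, 0], 1]
    - [[0.046, 0.195, 0], [0, 0, 0], 1]
    - [[0.053, 0.227, 0], [0, 0, 0], 1]
    - [[0.053, 0.227, 0], [0, 0, 0], 1]

```text
t: 16.02
position: [553.9, 87.7, 113.9]
tool_rot: [-3.139, -0.003, -1.804]
contact_force: [3.5, -3.4, 1.5]
grip_width: 12.9
gripper_force: 62.4
```

>>> send_rows:
  series:
    - [[0.053, 0.227, 0], [0, 0, 0], 1]
    - [[0.053, 0.227, 0], [0, 0, 0], 1]
    - [[0.053, 0.227, 0], [0, 0, 0], 1]
    - [[0.053, 0.227, 0], [0, 0, 0], 1]
    - [[0.053, 0.227, 0], [0, 0, 0], 1]

```text
t: 16.43
position: [562.0, 122.4, 113.9]
tool_rot: [-3.139, -0.002, -1.804]
contact_force: [4.5, -3.4, 1.9]
grip_width: 13.0
gripper_force: 62.3
```

Run:
```python
from h import *
o=arm.get_obs(); print({k:np.round(o[k],3) for k in("position","contact_force","tool_rot","ft_torque")})
```

```text
{'position': array([561.979, 122.353, 113.931]), 'contact_force': array([ 4.503, -3.42 ,  1.85 ]), 'tool_rot': array([-3.139e+00, -2.000e-03, -1.804e+00]), 'ft_torque': array([-0.744, -0.848,  0.086])}
```

>>> send_rows:
  series:
    - [[0.053, 0.227, 0], [0, 0, 0], 1]
    - [[0.053, 0.227, 0], [0, 0, 0], 1]
    - [[0.053, 0.227, 0], [0, 0, 0], 1]
    - [[0.053, 0.227, 0], [0, 0, 0], 1]
    - [[0.053, 0.227, 0], [0, 0, 0], 1]

```text
t: 16.85
position: [570.0, 156.4, 114.0]
tool_rot: [-3.139, -0.002, -1.804]
contact_force: [4.0, -3.8, 2.0]
grip_width: 12.6
gripper_force: 62.4
```

>>> send_rows:
  series:
    - [[0.053, 0.227, 0], [0, 0, 0], 1]
    - [[0.053, 0.227, 0], [0, 0, 0], 1]
    - [[0.053, 0.227, 0], [0, 0, 0], 1]
    - [[0.053, 0.227, 0], [0, 0, 0], 1]
    - [[0.03, 0.13, 0], [0, 0, 0], 1]

```text
t: 17.27
position: [577.4, 188.0, 113.9]
tool_rot: [-3.139, -0.001, -1.803]
contact_force: [5.1, -3.2, 2.3]
grip_width: 12.7
gripper_force: 62.4
```

>>> send_rows:
  series:
    - [[0.019, 0.081, 0], [0, 0, 0], 1]
    - [[0.019, 0.081, 0], [0, 0, 0], 1]
    - [[0.0, 0.0, 0], [0, 0, 0], 1]

```text
t: 17.52
position: [578.6, 192.9, 114.0]
tool_rot: [-3.139, -0.0, -1.803]
contact_force: [4.2, -0.3, 1.9]
grip_width: 12.5
gripper_force: 62.3
```

Run:
```python
from h import *
o=arm.get_obs(); print({k:np.round(o[k],3) for k in("position","contact_force","tool_rot","ft_torque")})
```

```text
{'position': array([578.556, 192.864, 113.951]), 'contact_force': array([ 4.203, -0.325,  1.918]), 'tool_rot': array([-3.139, -0.   , -1.803]), 'ft_torque': array([-0.222, -0.965,  0.047])}
```

>>> send_rows:
  series:
    - [[0.015, 0.065, 0], [0, 0, 0], 1]
    - [[0.015, 0.065, 0], [0, 0, 0], 1]
    - [[0.015, 0.065, 0], [0, 0, 0], 1]
    - [[0, 0, 0], [0, 0, 0], 1]

```text
t: 17.85
position: [579.9, 198.5, 114.0]
tool_rot: [-3.139, -0.001, -1.803]
contact_force: [4.1, -1.8, 1.9]
grip_width: 12.5
gripper_force: 62.3
```

>>> send_rows:
  series:
    - [[0.011, 0.049, 0], [0, 0, 0], 1]
    - [[0.011, 0.049, 0], [0, 0, 0], 1]
    - [[0, 0, 0], [0, 0, 0], 1]

```text
t: 18.1
position: [580.5, 201.3, 114.0]
tool_rot: [-3.139, -0.001, -1.803]
contact_force: [4.0, -2.1, 1.2]
grip_width: 12.7
gripper_force: 62.3
```

>>> send_rows:
  series:
    - [[0.011, 0.049, 0], [0, 0, 0], 1]
    - [[0.011, 0.049, 0], [0, 0, 0], 1]
    - [[0, 0, 0], [0, 0, 0], 1]

```text
t: 18.35
position: [580.8, 202.5, 113.9]
tool_rot: [-3.139, -0.005, -1.804]
contact_force: [3.8, -6.6, 4.0]
grip_width: 12.8
gripper_force: 62.6
```

>>> send_rows:
  series:
    - [[0.011, 0.049, 0], [0, 0, 0], 1]
    - [[0, 0, 0], [0, 0, 0], 1]
    - [[0, 0, 0], [0, 0, 0], 1]

```text
t: 18.6
position: [580.8, 202.7, 113.7]
tool_rot: [-3.139, -0.007, -1.805]
contact_force: [3.3, -11.4, 3.9]
grip_width: 12.6
gripper_force: 62.6
```

>>> send_rows:
  series:
    - [[-0.015, -0.063, 0], [0, 0, 0], 1]
    - [[0, 0, 0], [0, 0, 0], 1]
    - [[0, 0, 0], [0, 0, 0], 1]

```text
t: 18.85
position: [580.8, 202.5, 113.9]
tool_rot: [-3.139, -0.003, -1.804]
contact_force: [4.1, -6.4, 3.3]
grip_width: 12.1
gripper_force: 62.5
```

>>> send_rows:
  series:
    - [[0, 0, 0], [0, 0, 0], 0.75]
    - [[0, 0, 0], [0, 0, 0], 0.7]
    - [[0, 0, 0], [0, 0, 0], 0.65]
    - [[0, 0, 0], [0, 0, 0], 0.65]
    - [[0, 0, 0], [0, 0, 0], 0.65]

```text
t: 19.27
position: [579.1, 204.4, 113.3]
tool_rot: [3.14, -0.0, -1.802]
contact_force: [-0.1, -0.5, 0.2]
grip_width: 29.7
gripper_force: 0.0
```

>>> send_rows:
  series:
    - [[0, 0, 0.2], [0, 0, 0], 0.65]
    - [[0, 0, 0.6], [0, 0, 0], 0.65]
    - [[0, 0, 0.9], [0, 0, 0], 0.65]
    - [[0, 0, 0.9], [0, 0, 0], 0.65]
    - [[0, 0, 0.9], [0, 0, 0], 0.65]

```text
t: 19.68
position: [579.3, 204.2, 220.1]
tool_rot: [3.141, -0.0, -1.803]
contact_force: [-0.3, -0.1, -1.1]
grip_width: 30.2
gripper_force: 0.0
```

>>> send_rows:
  series:
    - [[-0.5, 0, 0.5], [0, 0, 0], 0.65]
    - [[-0.9, 0, 0], [0, 0, 0], 0.65]
    - [[-0.9, 0, 0], [0, 0, 0], 0.65]
    - [[-0.5, 0, 0], [0, 0, 0], 0.65]
    - [[0, 0, 0], [0, 0, 0], 0.65]

```text
t: 20.1
position: [492.6, 204.3, 234.5]
tool_rot: [3.14, -0.0, -1.801]
contact_force: [0.6, -0.3, -0.3]
grip_width: 29.7
gripper_force: 0.0
```

>>> send_rows:
  series:
    - [[0, 0, 0], [0, 0, 0], 0.65]
    - [[0, 0, 0], [0, 0, 0], 0.65]
    - [[0, 0, 0], [0, 0, 0], 0.65]

```text
t: 20.35
position: [496.9, 204.2, 233.8]
tool_rot: [-3.141, 0.0, -1.803]
contact_force: [-0.0, -0.3, -0.8]
grip_width: 30.0
gripper_force: 0.0
```

Run:
```python
from h import *
a=[]
for n in("side","wrist"):
    c,R,t=cam(n); P=pts(c,R,t); a.append(c["pixels"])
    m=(abs(P[...,2]-134)<6)&(abs(P[...,0]-581)<60)&(abs(P[...,1]-203)<60)
    if m.sum()>10: print(n,m.sum(),cv2.minAreaRect(P[m][:,:2].astype(np.float32)))
cv2.imwrite("pics/end.png",cv2.resize(np.hstack(a),(800,300))[:,:,::-1]); o=arm.get_obs(); print(o["t"],o["contact_force"])
```

```text
side 126 ((581.8259887695312, 202.42401123046875), (76.13311004638672, 14.33724594116211), 76.57219696044922)
wrist 2018 ((580.9685668945312, 202.2661895751953), (76.00261688232422, 14.504166603088379), 76.43053436279297)
20.45 [-0.00483398 -0.17184656 -0.06007181]
```

View pics/end.png

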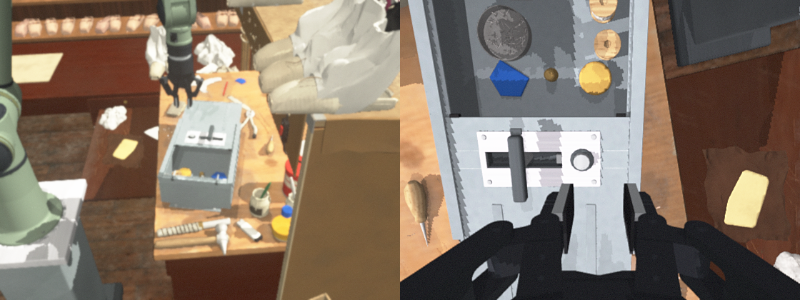

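The picture shows the cover open, with thread and wax visible at about (550,70), and the handle turned across its slot at (517,165). The bystanders are in place and the arm is clear, so I hand it in.

```bash
python3 -c "
from bench import arm; print(arm.finish_job())"
```

```text
the job is handed in; nothing more can be done
None
```

The tool box is open: its cover is slid to the end stop, the handle is left turned a quarter turn, nothing around the box looks moved, and the job was handed in at about 20 s with no verdict shown.

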